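# Put the watch case away with its movement

## Task

The empty steel watch case on the green bench mat belongs with its movement: set it down flat, crystal up, in whichever open drawer holds the movement, beside the movement and without touching it. Then push that drawer fully home until its catch takes it. Leave the drawer with the aluminium bench block standing open as it is, and disturb nothing else on the desk.

Things in the scene. Friction and masses are not known exactly. Their poses are not given: they have to be found in the camera images.
- watch_case: Empty steel watch case, brass-coloured bezel, dark crystal, no strap or crown, 60 g, lying crystal up on the mat. Round body 40 mm across, 10.5 mm high (12.4 with the crystal); lugs along its x axis, 48 mm tip to tip, 25 mm over each pair; its +y and -y sides are plain, so take it across its y axis (40 mm). Origin: centre of the underside, z up.
- movement: Bare watch movement, brass with steel bridges and red jewels, clipped in a round black holder ring: 46 mm across, 13 mm high, 40 g, loose on the floor of one of the two drawers, towards that drawer's outer end. Which drawer varies. Delicate: not to be touched. Origin: centre of the underside, z up.
- block: Round aluminium bench block with a ring of small dark holes in its top, 50 mm across, 22 mm high, 115 g, loose on the floor of the other drawer, towards its outer end. Origin: centre of the underside.
- cabinet: Fixed walnut desk-top cabinet, 180 mm deep (x), 390 wide (y), 160 high. Its front, at x = -90 mm, faces -x (roughly the robot). Two drawers lie side by side at the bottom, centred at y = +94 and -94 mm; above them the flat front rises from 46 to 160 mm, so an upright gripper strikes it as a drawer goes home: lean the tool back. Origin: centre of the underside, on the desk.
- drawer_left (a joint): How far the left (+y) drawer is open, m: 0 = home, front flush with the cabinet's; limit 0.125; starts 0.085 to 0.110. Slides along the cabinet's x, opening to -x. Front panel 182 mm wide, 10 to 44 mm above the desk. About 1 N moves it slowly; in the last 11 mm a sprung ball catch first resists with about 3 N more (push it through, up to 15 N), then, below about 3 mm, pulls it home and holds it.
- drawer_right (a joint): How far the right (-y of the cabinet) drawer is open, m. The same in all respects as the left one.
- drawer_left_in (a point): Centre of the left drawer's inner floor (grey lining), 15 mm above the desk; axes as the cabinet's; moves with the drawer. Inside 170 mm wide, 149 long; walls 6 mm thick, 27 mm high above the floor; front panel 12 mm thick, 29 mm high above the floor, its inner face 74.5 mm from this point towards -x, outer face 86.5 mm.
- drawer_right_in (a point): The same point of the right drawer.
- drawer_left_knob (a point): Centre of the outer face of the left drawer's brass knob (16 mm across, flat face, standing 14 mm out from the middle of the front panel), 29 mm above the desk; axes as the cabinet's; moves with the drawer.
- drawer_right_knob (a point): The same point of the right drawer.
- mat: Fixed green bench mat, 220 x 240 mm, 3 mm thick; the watch case lies on it. Origin: centre of the underside.
- dish: Black ceramic dish, 76 mm across, 20 mm high, loose bystander standing between the mat and the robot's base, before the drawers. Origin: centre of the underside.
- jar: Lidded glass jar, 58 mm across, 72 mm high, loose bystander beyond the mat. Origin: centre of the underside.
- blower: Blue plastic dust blower with a black nozzle standing upright, 54 mm across, 120 mm high, loose bystander beyond the mat. Origin: centre of the underside.
Mind the look-alikes: they are no part of the job. What is shaped like the watch_case but blue or purple is not meant.

How it is judged:
By the outcome, as a careful person would: the job done as asked, in the order asked, and still so for the second after the job is handed in, with the robot touching nothing.
It also fails if it takes over 54 s, if anything falls off the work surface, if the arm or the gripper's body presses on something with over 40 N, if the wrist force passes 120 N, or if a joint passes its speed limit or range.

## Robot

A 6-joint arm with a two-finger parallel gripper is mounted at the origin on the work surface. World frame = base frame: x ahead of the robot, y to its left, z up, the work surface at z = 0. Lengths are in mm, angles in rad, forces in N, time in s.
With the tool pointing down it reaches from about 300 to 775 mm from the base axis. Payload 14.6 kg.
Tool frame: the origin (TCP) lies midway between the tips of the shut fingers; the grasp point (between the pads) lies 19 mm behind it; z points along the fingers, y is the line along which they close (so a half turn about z gives the same grasp; the last joint's range is limited). The gripper opens to 94 mm and grips with 3 to 60 N. Pads are 16 mm wide; open, the fingers measure 119 mm over their backs; the gripper's body (75 mm by 177 mm) begins 78 mm behind the grasp point.
Start: joints at [-1.171, 0.3, 1.521, -0, 1.321, -0.067], TCP at [247.509, -491.15, 205.446] pointing down, gripper open.
Joint ranges: [-3.03, 3.03], [-0.79, 2.21], [0.23, 2.52], [-1.04, 4.18], [0, 3.07], [-2.55, 2.55]. Speed limits (rad/s): [2.22, 2.22, 2.57, 3.14, 3.14, 3.14].

## Interface

Orientations are given as a 3x3 rotation matrix whose columns are the frame's x, y, z axes.
In Python, from workcell import arm, camera, ticket, masks_of, tip_of gives the robot as it stands.
- The arm moves only by the tool play_rows, never from a script. Its argument "deltas" is a list of rows, each an object with "claw": the finger opening in cm, from 0 to 9.4; "offset": the shift along the tool's x, y, z in cm, a list of three; "yaw": the turn about the tool's z in degrees. In form: [{"claw": claw, "offset": [tx, ty, tz], "yaw": yaw}, ...]. A call has 1 to 20 rows; each row shifts and turns the commanded pose from where the row before left it, along the tool's axes as they then stand; what a row does not reach is not made up. A row lasts 1/12 s, in which the tool goes at most 41.7 mm and 7.16 degrees, less where a joint would pass 70% of its speed; a pose out of reach is approached as far as the arm can. A call is refused whole if a number of a shift passes 4.17 or a number of a turn 7.16, either way. A call with a gripper value outside its range is refused whole. The fingers move at their own pace and stop on an object; "force" is the grip in N (left out, the last holds). Time passes only in rows, so rows that do not move let the fingers close. It gives the time, the measured TCP pose, the force, the opening and the grip force at its end, in the units of the state.
- arm.read_state(): the state, without advancing time (a new reading comes with each control period).
- camera(name): name is "scene" or "top" or "wrist"; returns a dict with "frame" (420x560x3 uint8, red, green, blue), "z_map" (420x560 float32, mm along the optical axis (not along the pixel's ray), 0 where there is no reading), "fx", "fy", "cx", "cy" (pixels), "pose" (4x4, takes a point from camera to world coordinates). Camera axes: x right, y down, z forward; pixel columns grow to the right and rows downward; lengths in mm; the calibration is good to about 2 mm. A picture is of the moment at which its call begins.
- ticket.sign_off(): hands the job in; it is judged then, once.
Trained networks look in a picture, given as the dict that the camera call returned (one of the last four; its "shot" number tells which), for a name from the list of things; names that differ only in an ending like _2 or _b are one class to them, and where a whole thing is asked for, a point or a joint stands for the part that bears it (a point fixed in the world has none). Each returns a list of dicts, best first, with "confidence" (0 to 1); they miss things now and then, are a little off and sometimes report something else, mostly with a low value. They report only what shows in the picture. A call takes as long as a camera call. They do not tell look-alikes from the thing itself.
- masks_of(picture, target): "mask" (420x560 bool, what is visible of it).
- tip_of(picture, target): "xyz" ([x, y, z] in mm, in world coordinates, good to about 4 mm: a listed point, or the origin of a listed thing).
The state is a dict: "clock": time; "qpos": joint angles; "joint_vel": joint speeds; "joint_efforts": joint torques, N m; "position": TCP position; "tcp_rot": TCP orientation; "wrist_force": force on the tool from outside, world axes, zero at the start; "moment": the same for the moment, N m; "finger_gap": opening from 0.0 (shut) to 1.0 (fully open); "finger_force": force on a finger pad.
Only numpy, scipy, OpenCV 4.12 (cv2) and the standard library are available. Lean on these libraries where they do the work, as an engineer would, in place of code of your own. Each camera call takes 0.05 s, during which the arm holds its last target. There are 200 camera calls.

## Working session

There is one attempt and no reset: what is moved stays moved. The work goes in short steps, Python scripts to look and compute and a tool call to move; the robot and the scene stay as the last step left them, time stands still between calls to the robot, and variables do not carry over. Pictures are saved under pics/ and viewed, at most 10 in all, crops included, and the job is handed in when it is done.

Besides the shell and the picture viewer there is one more tool, called by a JSON object that holds its "fn" and its "kwargs". play_rows: Moves the arm, as the interface text tells. Its arguments: {"type":"object","properties":{"deltas":{"type":"array","items":{"type":"object","properties":{"claw":{"type":"number"},"offset":{"type":"array","items":{"type":"number"}},"yaw":{"type":"number"}}}},"force":{"type":"number"}},"required":["deltas"]}

```bash
mkdir -p pics; cat > look.py <<'E'
from workcell import arm,camera,ticket,masks_of,tip_of
import numpy as np,cv2
def save(p,n): cv2.imwrite('pics/'+n,cv2.cvtColor(p['frame'],cv2.COLOR_RGB2BGR))
def cloud(p):
    z=p['z_map'].astype(float); v,u=np.indices(z.shape)
    P=np.stack([(u-p['cx'])/p['fx']*z,(v-p['cy'])/p['fy']*z,z],-1)
    W=P@p['pose'][:3,:3].T+p['pose'][:3,3]; W[z==0]=np.nan
    return W
E
python3 - <<'E'
from look import *
for n in ['top','scene']:
    p=camera(n); save(p,n+'1.png'); np.savez('pics/'+n+'1.npz',W=cloud(p),f=p['frame'])
    for t in ['watch_case','movement','block','cabinet','drawer_left_in','drawer_right_in','drawer_left_knob','drawer_right_knob','mat','dish','jar','blower']:
        print(n,t,[(np.round(d['xyz']).tolist(),round(d['confidence'],2)) for d in tip_of(p,t)][:3])
    if n=='top': 
        for d in masks_of(p,'watch_case'):
            m=d['mask']; v,u=np.nonzero(m); print('mask',d['confidence'],u.mean(),v.mean(),m.sum(),p['frame'][m].mean(0))
print(arm.read_state())
E
```

```text
top watch_case [([418.0, -266.0, 2.0], 0.78), ([258.0, -234.0, 0.0], 0.63), ([266.0, -326.0, 3.0], 0.51)]
top movement [([617.0, 1.0, 15.0], 0.81), ([589.0, 292.0, 15.0], 0.57)]
top block [([590.0, 289.0, 16.0], 0.85)]
top cabinet [([726.0, 156.0, -3.0], 0.87)]
top drawer_left_in [([625.0, 240.0, 15.0], 0.94)]
top drawer_right_in []
top drawer_left_knob []
top drawer_right_knob [([535.0, 48.0, 30.0], 0.69), ([675.0, -417.0, -3.0], 0.68)]
top mat [([448.0, -302.0, -2.0], 0.62)]
top dish []
top jar [([664.0, -290.0, -1.0], 0.92)]
top blower [([677.0, -416.0, -4.0], 0.6)]
mask 0.87 389.3480176211454 314.18502202643174 227 [ 84.66079295  98.58590308 138.44493392]
mask 0.58 360.80970149253733 246.87313432835822 268 [136.66791045 128.52238806 121.02238806]
mask 0.58 350.51020408163265 317.8489795918367 245 [112.96734694  89.84489796 129.64081633]
scene watch_case [([535.0, 45.0, 30.0], 0.72), ([264.0, -324.0, -3.0], 0.68), ([416.0, -268.0, 2.0], 0.65)]
scene movement [([616.0, -2.0, 15.0], 0.5)]
scene block [([535.0, 42.0, 31.0], 0.6), ([589.0, 288.0, 10.0], 0.57)]
scene cabinet []
scene d
[... 574 characters left out ...]
 'joint_vel': array([-9.50328938e-05, -2.00286498e-04,  1.81152201e-03, -1.46087811e-03,
        2.13362244e-03,  1.19194141e-03]), 'joint_efforts': array([-8.95408321e-04, -5.31667829e+01, -3.52912796e+01,  7.08307978e-02,
        2.13129568e-02, -2.86586908e-05]), 'position': array([ 247.50174922, -491.16839674,  205.45699458]), 'tcp_rot': array([[ 8.93034269e-01,  4.49988660e-01,  1.93613242e-05],
       [ 4.49988661e-01, -8.93034269e-01, -1.81422073e-05],
       [ 9.12653841e-06,  2.49139891e-05, -1.00000000e+00]]), 'wrist_force': array([-0.07348319,  0.4787619 , -0.29351312]), 'moment': array([ 0.00550733,  0.05385573, -0.05164774]), 'finger_force': 0.0, 'finger_gap': 1.001335400089293}
```

```bash
python3 - <<'E'
import cv2
for n in ['top','scene']:
    cv2.imwrite(f'pics/{n}1b.png',cv2.resize(cv2.imread(f'pics/{n}1.png'),(800,600),interpolation=cv2.INTER_CUBIC))
E
```

```text
(no output)
```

View pics/top1b.png

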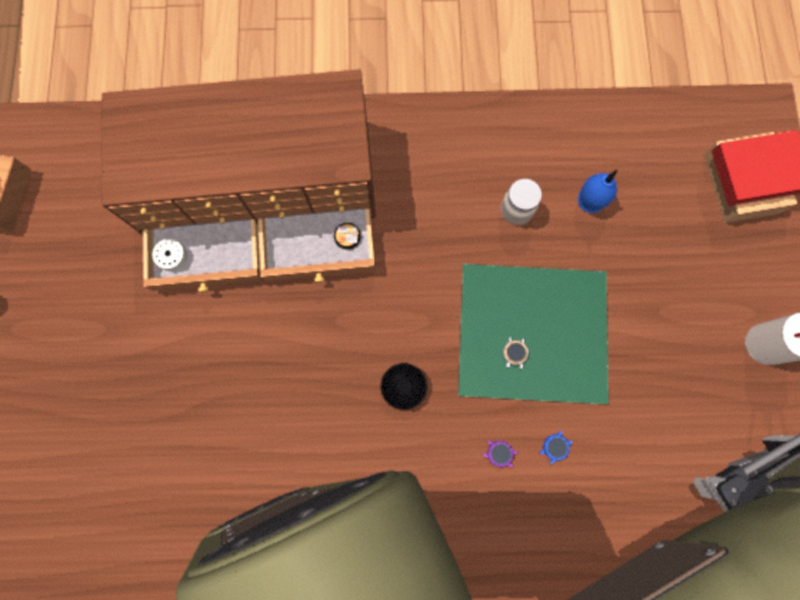

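View pics/scene1b.png

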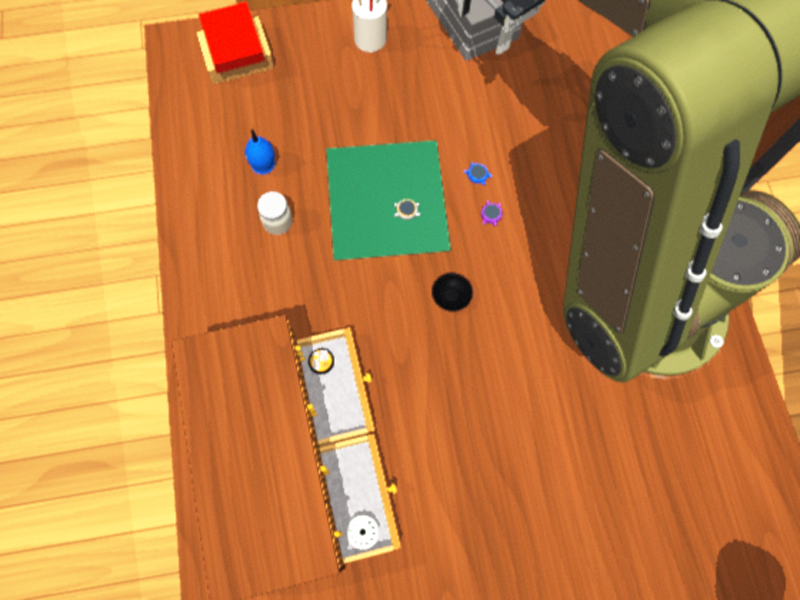

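```bash
python3 - <<'E'
from look import *
for n in ['top','scene']:
    W=np.load(f'pics/{n}1.npz')['W'].reshape(-1,3); W=W[~np.isnan(W[:,0])]
    t=W[(abs(W[:,2]-160)<5)&(W[:,0]>540)&(W[:,1]>-80)&(W[:,1]<420)]
    r=cv2.minAreaRect(t[:,:2].astype(np.float32)); print(n,'cab',r, np.median(t[:,2]))
    a=np.deg2rad(r[2]); a=(a+np.pi/4)%(np.pi/2)-np.pi/4; print('yaw',np.rad2deg(a))
    R=np.array([[np.cos(a),-np.sin(a)],[np.sin(a),np.cos(a)]])
    L=(W[:,:2]-r[0])@R  # cabinet frame
    for s,nm in [(94,'L'),(-94,'R')]:
        k=(abs(L[:,1]-s)<75)&(abs(W[:,2]-44)<4)&(L[:,0]<-100)
        x=L[k,0]; print(nm,'panel top x',np.percentile(x,[3,50,97]),k.sum())
        k=(abs(L[:,1]-s)<80)&(abs(W[:,2]-15)<3)&(L[:,0]<-95)
        print('floor x',np.percentile(L[k,0],[1,50]), np.median(W[k,2]))
    for nm,c in [('mov',(617,0)),('blk',(590,289))]:
        k=(np.hypot(*(W[:,:2]-c).T)<32)&(W[:,2]>23)&(W[:,2]<39.5)
        q=W[k]; e=cv2.minEnclosingCircle(q[:,:2].astype(np.float32)); print(nm,e,np.median(q[:,2]),'cabframe',(np.array(e[0])-r[0])@R)
    k=(np.hypot(*(W[:,:2]-(418,-266)).T)<32)&(W[:,2]>7)
    q=W[k]; print('case',k.sum(),q.mean(0),cv2.minAreaRect(q[:,:2].astype(np.float32)))
p=camera('wrist'); s=arm.read_state(); print(p['fx'],'cam in tool',s['tcp_rot'].T@(p['pose'][:3,3]-s['position']),(s['tcp_rot'].T@p['pose'][:3,:3]).round(2))
E
```

```text
top cab ((726.4227905273438, 151.7950897216797), (183.52215576171875, 390.98480224609375), 4.195352077484131) 160.1244892352924
yaw 4.195352077484131
L panel top x [-182.53564651 -176.53969091 -142.24999108] 372
floor x [-182.06349056 -131.63891021] 15.442985638853429
R panel top x [-185.04895852 -179.29353685 -173.07416341] 352
floor x [-184.73647808 -135.2281562 ] 15.336774073297306
mov ((614.1917114257812, -1.5580066442489624), 22.883777618408203) 26.23522502874698 cabframe [-123.14924383 -144.73165177]
blk ((587.113525390625, 292.44482421875), 28.53215217590332) 36.73183089236636 cabframe [-128.64642028  150.46434035]
case 261 [ 413.35915112 -270.22303436   13.8850146 ] ((414.19970703125, -271.4892883300781), (39.621376037597656, 51.01188278198242), 65.08486938476562)
scene cab ((727.8271484375, 150.61434936523438), (182.4662628173828, 390.3270568847656), 4.227375507354736) 159.87981472119804
yaw 4.227375507354735
L panel top x [-182.43631212 -176.58900005 -131.90556954] 363
floor x [-757.04516705 -137.24762104] 15.236792313414298
R panel top x [-184.89208319 -179.07603163 -173.58825295] 280
floor x [-839.48197293 -140.86132032] 15.182434668113274
mov ((615.7600708007812, -2.0102760791778564), 22.929845809936523) 26.479639088625163 cabframe [-123.01286289 -143.94839959]
blk ((588.3659057617188, 292.8309326171875), 28.419599533081055) 36.59917810656327 cabframe [-128.5983678   152.11000809]
case 184 [ 416.03529606 -269.76573542   13.77136736] ((420.2100830078125, -269.5904541015625), (56.999366760253906, 44.31352996826172), 6.864333629608154)
377.4725919515347 cam in tool [  64.91788813    0.37345414 -178.82843683] [[ 0.   -0.97 -0.23]
 [ 1.    0.   -0.  ]
 [ 0.   -0.23  0.97]]
```

{"fn": "play_rows", "kwargs": {"deltas": [{"claw":9.4,"offset":[3.15,-1.52,0.69],"yaw":0},{"claw":9.4,"offset":[3.15,-1.52,0.69],"yaw":0},{"claw":9.4,"offset":[3.15,-1.52,0.69],"yaw":0},{"claw":9.4,"offset":[3.15,-1.52,0.69],"yaw":0},{"claw":9.4,"offset":[3.15,-1.52,0.69],"yaw":0},{"claw":9.4,"offset":[3.15,-1.52,0.69],"yaw":0},{"claw":9.4,"offset":[3.15,-1.52,0.69],"yaw":0},{"claw":9.4,"offset":[3.15,-1.52,0.69],"yaw":0},{"claw":9.4,"offset":[0,0,0],"yaw":6.7},{"claw":9.4,"offset":[0,0,0],"yaw":6.7},{"claw":9.4,"offset":[0,0,0],"yaw":6.7},{"claw":9.4,"offset":[0,0,0],"yaw":6.7},{"claw":9.4,"offset":[0,0,0],"yaw":0}]}}

```text
clock: 2.48
position: [417.9, -269.1, 150.3]
tcp_rot: [[1.0, -0.006, 0.0], [-0.006, -1.0, -0.0], [0.0, 0.0, -1.0]]
wrist_force: [0.4, -0.1, 0.2]
finger_gap: 1.002
finger_force: 0.0
```

```bash
python3 - <<'E'
from look import *
p=camera('wrist'); save(p,'w1.png'); s=arm.read_state(); print(s['clock'],s['position'],s['tcp_rot'].round(3))
W=cloud(p).reshape(-1,3); f=p['frame'].reshape(-1,3).astype(int)
for d in tip_of(p,'watch_case'): print(d['xyz'],d['confidence'])
for d in masks_of(p,'watch_case'):
    m=d['mask'].ravel(); q=W[m]; v,u=np.nonzero(d['mask']); q=q[~np.isnan(q[:,0])]; print(d['confidence'],m.sum(),u.mean(),v.mean(),np.percentile(q[:,2],[2,50,98]))
    q=q[q[:,2]>6]
    print('rect',cv2.minAreaRect(q[:,:2].astype(np.float32)),q.mean(0))
    c=q[q[:,2]>13.3]; print('top circle',cv2.minEnclosingCircle(c[:,:2].astype(np.float32)))
E
```

```text
2.5333 [ 417.8749232  -269.14312899  150.29813385] [[ 1.     0.001  0.   ]
 [ 0.001 -1.    -0.   ]
 [ 0.     0.    -1.   ]]
[253.8, -235.3, 1.5] 0.95
[410.8, -274.8, 4.1] 0.69
0.95 925 253.0681081081081 362.70054054054054 [ 4.38516944 11.84518741 13.36258002]
rect ((254.10890197753906, -237.4716796875), (49.3906364440918, 28.804407119750977), 88.07389068603516) [ 255.38429887 -238.51851806   11.47288772]
top circle ((257.6397399902344, -239.71597290039062), 14.297895431518555)
0.76 1743 286.1887550200803 198.6769936890419 [ 8.86669612 14.57684713 16.15482197]
rect ((415.1439514160156, -270.96453857421875), (38.47502517700195, 44.5478401184082), 82.677001953125) [ 416.23439103 -271.06934489   14.0298019 ]
top circle ((415.7797546386719, -270.8126525878906), 19.108095169067383)
0.75 645 341.72403100775193 359.2093023255814 [ 3.6885948  11.62941446 13.26706231]
rect ((259.28436279296875, -323.5849609375), (26.632022857666016, 42.05168151855469), 27.034887313842773) [ 258.6428494  -324.20719533   11.34967533]
top circle ((263.33270263671875, -326.3537902832031), 13.806804656982422)
```

View pics/w1.png

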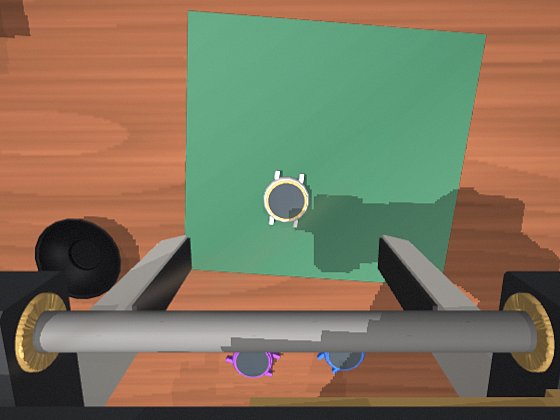

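{"fn": "play_rows", "kwargs": {"deltas": [{"claw":9.4,"offset":[-0.19,0.19,0],"yaw":4},{"claw":9.4,"offset":[0,0,2.5],"yaw":4},{"claw":8,"offset":[0,0,3.5],"yaw":0},{"claw":7,"offset":[0,0,3.5],"yaw":0},{"claw":7,"offset":[0,0,2.5],"yaw":0},{"claw":7,"offset":[0,0,1.5],"yaw":0},{"claw":6,"offset":[0,0,1.0],"yaw":0},{"claw":5,"offset":[0,0,0],"yaw":0},{"claw":4.4,"offset":[0,0,0],"yaw":0},{"claw":3.5,"offset":[0,0,0],"yaw":0},{"claw":3.5,"offset":[0,0,0],"yaw":0},{"claw":3.5,"offset":[0,0,0],"yaw":0},{"claw":3.5,"offset":[0,0,0],"yaw":0}], "force": 20}}

```text
clock: 3.72
position: [416.2, -271.3, 5.7]
tcp_rot: [[0.99, -0.14, 0.001], [-0.14, -0.99, -0.001], [0.001, 0.001, -1.0]]
wrist_force: [-0.2, -0.1, 3.6]
finger_gap: 0.418
finger_force: 20.0
```

{"fn": "play_rows", "kwargs": {"deltas": [{"claw":3.5,"offset":[0,0,-1.0],"yaw":0},{"claw":3.5,"offset":[0,0,-2.5],"yaw":-3},{"claw":3.5,"offset":[0,0,-3.0],"yaw":-4.6},{"claw":3.5,"offset":[0,0,-2.0],"yaw":-4.65},{"claw":3.5,"offset":[0.9,-1.53,0],"yaw":0},{"claw":3.5,"offset":[1.82,-3.08,0],"yaw":0},{"claw":3.5,"offset":[1.82,-3.08,0],"yaw":0},{"claw":3.5,"offset":[1.82,-3.08,0],"yaw":0},{"claw":3.5,"offset":[1.82,-3.08,0],"yaw":0},{"claw":3.5,"offset":[1.82,-3.08,0],"yaw":0},{"claw":3.5,"offset":[1.82,-3.08,0],"yaw":0},{"claw":3.5,"offset":[1.82,-3.08,0],"yaw":0},{"claw":3.5,"offset":[1.82,-3.08,0],"yaw":0},{"claw":3.5,"offset":[1.82,-3.08,0],"yaw":0},{"claw":3.5,"offset":[1.82,-3.08,0],"yaw":0},{"claw":3.5,"offset":[0.9,-1.53,0],"yaw":0},{"claw":3.5,"offset":[0,0,0],"yaw":0},{"claw":3.5,"offset":[0,0,0],"yaw":0}]}}

```text
clock: 5.22
position: [590.4, 81.8, 90.5]
tcp_rot: [[0.997, 0.075, -0.0], [0.075, -0.997, -0.0], [-0.0, 0.0, -1.0]]
wrist_force: [-0.0, -0.8, -0.4]
finger_gap: 0.416
finger_force: 20.0
```

```bash
python3 - <<'E'
from look import *
p=camera('wrist'); save(p,'w2.png'); s=arm.read_state(); print(s['clock'],s['position'],s['tcp_rot'].round(3),s['finger_gap'])
W=cloud(p)
for t in ['movement','drawer_right_in','drawer_right_knob','watch_case']:
    print(t,[(np.round(d['xyz']).tolist(),round(d['confidence'],2)) for d in tip_of(p,t)][:3])
E
```

```text
5.2667 [590.25726666  80.9519541   90.50759115] [[ 0.997  0.074 -0.   ]
 [ 0.074 -0.997 -0.   ]
 [-0.     0.    -1.   ]] 0.41280628392044505
movement [([527.0, 232.0, 25.0], 0.49)]
drawer_right_in [([639.0, 55.0, 16.0], 0.87)]
drawer_right_knob [([538.0, 42.0, 27.0], 0.87)]
watch_case [([585.0, 78.0, 87.0], 0.93)]
```

View pics/w2.png

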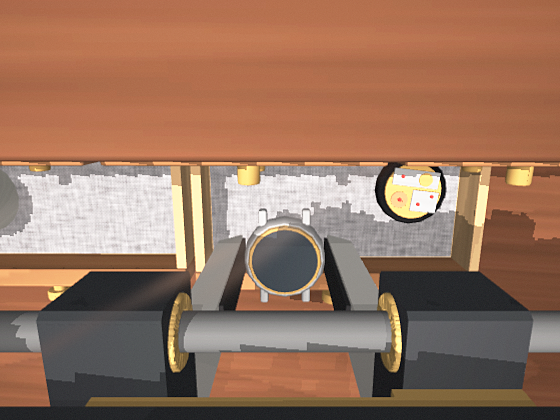

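```bash
python3 - <<'E'
from look import *
a=np.deg2rad(4.2);R=np.array([[np.cos(a),-np.sin(a)],[np.sin(a),np.cos(a)]])
for n in ['top','scene']:
    W=np.load(f'pics/{n}1.npz')['W'].reshape(-1,3); W=W[~np.isnan(W[:,0])]
    L=(W[:,:2]-(727.1,151.2))@R
    k=(abs(L[:,1])<190)&(W[:,2]>55)&(W[:,2]<150)&(L[:,0]<-94.5)&(L[:,0]>-150)
    print(n,k.sum()); print(np.c_[L[k],W[k,2]].round()[::max(1,k.sum()//25)].astype(int).tolist())
E
```

```text
top 129
[[-97, -141, 143], [-99, -145, 141], [-96, -46, 140], [-99, -50, 143], [-97, -139, 108], [-100, -141, 109], [-98, 45, 146], [-98, 48, 142], [-99, 45, 139], [-98, -45, 107], [-95, -142, 74], [-95, 138, 142], [-99, -142, 76], [-97, 139, 142], [-100, 144, 144], [-96, 47, 106], [-98, 45, 106], [-99, 48, 102], [-97, -51, 70], [-95, 145, 106], [-98, 142, 108], [-95, 44, 72], [-97, 50, 73], [-99, 49, 71], [-96, 141, 74], [-99, 146, 72]]
scene 75
[[-96, -147, 140], [-98, -144, 139], [-97, -139, 141], [-96, -141, 107], [-97, -139, 106], [-95, -142, 77], [-99, -140, 74], [-95, -49, 142], [-96, -46, 143], [-98, -44, 138], [-97, -48, 107], [-97, -49, 76], [-98, -46, 74], [-95, 43, 142], [-97, 46, 144], [-98, 48, 138], [-98, 50, 139], [-95, 49, 110], [-95, 48, 75], [-99, 51, 71], [-97, 139, 106], [-97, 141, 142], [-95, 142, 140], [-99, 143, 106], [-98, 145, 138]]
```

```bash
python3 - <<'E'
from look import *
p=camera('wrist'); s=arm.read_state(); W=cloud(p)
a=np.deg2rad(4.2);R=np.array([[np.cos(a),-np.sin(a)],[np.sin(a),np.cos(a)]])
L=np.dstack([(W[...,:2]-(727.1,151.2))@R,W[...,2:]])
t=(s['position'][:2]-(727.1,151.2))@R; print('tcp',t,s['position'][2])
for d in masks_of(p,'watch_case')[:2]:
    q=L[d['mask']]; q=q[(q[:,2]>90)&(q[:,2]<106)]; print(d['confidence'],len(q),np.percentile(q,[1,50,99],axis=0).round(1).tolist())
k=(abs(L[...,2]-44)<3)&(L[...,0]<-150)&(L[...,0]>-200)&(L[...,1]<-100)&(L[...,1]>-175)
print('panel',np.percentile(L[k][:,0],[3,50,97]) if k.sum() else 0,k.sum())
for d in masks_of(p,'drawer_right_in')[:1]:
    q=L[d['mask']]; f=q[abs(q[:,2]-15)<2.5]; print('floor',np.percentile(f,[1,50,99],axis=0).round(1).tolist())
E
```

```text
tcp [-141.44029688  -60.59135316] 90.52321793529313
0.61 5400 [[-164.3, -79.4, 92.0], [-140.2, -61.1, 99.3], [-120.1, -43.3, 101.0]]
panel [-181.53245459 -174.9004308  -171.91808845] 116
floor [[-172.1, -178.3, 13.4], [-136.3, -95.2, 15.0], [-107.2, -9.1, 16.7]]
```

{"fn": "play_rows", "kwargs": {"deltas": [{"claw":3.5,"offset":[-0.3,0,0.5],"yaw":0},{"claw":3.5,"offset":[0,0,2.0],"yaw":0},{"claw":3.5,"offset":[0,0,2.0],"yaw":0},{"claw":3.5,"offset":[0,0,1.5],"yaw":0},{"claw":3.5,"offset":[0,0,0.7],"yaw":0},{"claw":3.5,"offset":[0,0,0.35],"yaw":0},{"claw":3.5,"offset":[0,0,0.2],"yaw":0},{"claw":3.5,"offset":[0,0,0],"yaw":0},{"claw":3.5,"offset":[0,0,0],"yaw":0}]}}

```text
clock: 6.37
position: [588.1, 81.1, 18.6]
tcp_rot: [[0.997, 0.073, 0.001], [0.073, -0.997, 0.0], [0.001, 0.0, -1.0]]
wrist_force: [0.9, 0.3, -0.2]
finger_gap: 0.415
finger_force: 20.0
```

{"fn": "play_rows", "kwargs": {"deltas": [{"claw":3.5,"offset":[0,0,0.08],"yaw":0},{"claw":3.5,"offset":[0,0,0],"yaw":0},{"claw":4.2,"offset":[0,0,0],"yaw":0},{"claw":4.8,"offset":[0,0,0],"yaw":0},{"claw":5.4,"offset":[0,0,0],"yaw":0},{"claw":5.4,"offset":[0,0,0],"yaw":0},{"claw":5.4,"offset":[0,0,-1.0],"yaw":0},{"claw":5.4,"offset":[0,0,-2.5],"yaw":0},{"claw":5.4,"offset":[0,0,-4.0],"yaw":0},{"claw":5.4,"offset":[0,0,-4.0],"yaw":0},{"claw":3.0,"offset":[0,0,-3.0],"yaw":0},{"claw":0,"offset":[0,0,0],"yaw":0}]}}

```text
clock: 7.37
position: [589.9, 81.3, 169.7]
tcp_rot: [[0.997, 0.073, 0.01], [0.073, -0.997, 0.001], [0.011, -0.0, -1.0]]
wrist_force: [-0.4, 0.4, -0.2]
finger_gap: 0.47
finger_force: 0.0
```

```bash
python3 - <<'E'
from look import *
p=camera('wrist'); s=arm.read_state(); W=cloud(p); save(p,'w3.png'); print(s['clock'],s['position'],s['qpos'])
a=np.deg2rad(4.2);R=np.array([[np.cos(a),-np.sin(a)],[np.sin(a),np.cos(a)]])
L=np.dstack([(W[...,:2]-(727.1,151.2))@R,W[...,2:]])
for t in ['watch_case','movement','drawer_right_knob']:
  for d in masks_of(p,t)[:2]:
    q=L[d['mask']]; q=q[~np.isnan(q[:,0])]; print(t,round(d['confidence'],2),len(q),np.percentile(q,[2,50,98],axis=0).round(1).tolist())
E
```

```text
7.4167 [588.92020509  81.18000851 166.06209505] [7.53622026e-02 4.27456729e-01 1.44146714e+00 3.58818034e-05
 1.26616922e+00 1.57287636e+00]
watch_case 0.77 1777 [[-165.9, -77.3, 15.0], [-143.7, -59.8, 26.4], [-123.5, -42.2, 28.2]]
movement 0.95 2198 [[-141.8, -163.9, 20.1], [-121.0, -142.5, 25.6], [-100.9, -122.5, 28.3]]
drawer_right_knob 0.64 17607 [[-182.4, -181.1, 13.6], [-148.2, -92.8, 15.5], [-99.7, -5.6, 44.3]]
```

View pics/w3.png

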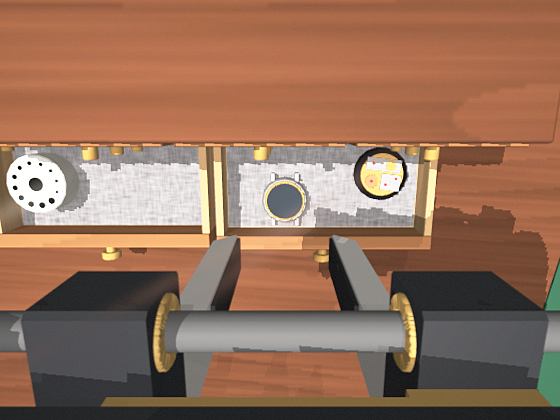

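{"fn": "play_rows", "kwargs": {"deltas": [{"claw":0,"offset":[0,0,-3.5],"yaw":0},{"claw":0,"offset":[0,0,-3.5],"yaw":0},{"claw":0,"offset":[0,0,-3.5],"yaw":0},{"claw":0,"offset":[3,0,-1.5],"yaw":0},{"claw":0,"offset":[4,0,0],"yaw":0},{"claw":0,"offset":[4,0,0],"yaw":0},{"claw":0,"offset":[4,0,0],"yaw":0},{"claw":0,"offset":[4,0,0],"yaw":0},{"claw":0,"offset":[4,0,0],"yaw":0},{"claw":0,"offset":[4,0,0],"yaw":0},{"claw":0,"offset":[0,0,0],"yaw":0},{"claw":0,"offset":[0,0,0],"yaw":0}]}}

```text
clock: 8.57
position: [790.5, 95.3, 275.3]
tcp_rot: [[0.997, 0.073, 0.002], [0.073, -0.997, 0.001], [0.002, -0.0, -1.0]]
wrist_force: [0.4, 0.3, -1.5]
finger_gap: 0.006
finger_force: 0.0
```

```bash
python3 -c "
from look import *
s=arm.read_state(); print(s['clock'],s['position'],s['qpos'].round(3),s['tcp_rot'].round(3))"
```

```text
8.5667 [790.46587199  95.29934084 275.25355552] [0.074 0.991 0.281 0.    1.867 1.572] [[ 0.997  0.073  0.002]
 [ 0.073 -0.997  0.001]
 [ 0.002 -0.    -1.   ]]
```

{"fn": "play_rows", "kwargs": {"deltas": [{"claw":0,"offset":[4,0,0],"yaw":0},{"claw":0,"offset":[4,0,0],"yaw":0},{"claw":0,"offset":[4,0,0],"yaw":0},{"claw":0,"offset":[4,0,0],"yaw":0},{"claw":0,"offset":[4,0,0],"yaw":0},{"claw":0,"offset":[4,0,0],"yaw":0}]}}

```text
clock: 9.07
position: [849.6, 92.6, 229.3]
tcp_rot: [[0.988, 0.074, 0.139], [0.072, -0.997, 0.016], [0.139, -0.006, -0.99]]
wrist_force: [0.6, -0.1, -0.7]
finger_gap: 0.006
finger_force: 0.0
```

```bash
python3 -c "
from look import *
s=arm.read_state(); print(s['clock'],s['position'],s['qpos'].round(3),s['tcp_rot'].round(3))"
```

```text
9.0667 [849.5526829   92.61771081 229.28474983] [0.064 1.073 0.243 0.007 1.686 1.562] [[ 0.988  0.074  0.139]
 [ 0.072 -0.997  0.016]
 [ 0.139 -0.006 -0.99 ]]
```

{"fn": "play_rows", "kwargs": {"deltas": [{"claw":0,"offset":[4,0,-1],"yaw":0},{"claw":0,"offset":[4,0,-1],"yaw":0},{"claw":0,"offset":[4,0,-1],"yaw":0},{"claw":0,"offset":[4,0,-1],"yaw":0},{"claw":0,"offset":[4,0,-1],"yaw":0},{"claw":0,"offset":[4,0,-1],"yaw":0}]}}

```text
clock: 9.57
position: [879.4, 88.2, 266.6]
tcp_rot: [[0.956, 0.074, 0.282], [0.069, -0.997, 0.031], [0.284, -0.01, -0.959]]
wrist_force: [0.6, 1.2, -0.1]
finger_gap: 0.005
finger_force: 0.0
```

```bash
python3 -c "
from look import *
s=arm.read_state(); print(s['clock'],s['position'],s['qpos'].round(3),s['tcp_rot'].round(3))"
```

```text
9.5667 [879.4349773   88.23651738 266.58815118] [0.054 1.041 0.236 0.015 1.577 1.554] [[ 0.956  0.074  0.282]
 [ 0.069 -0.997  0.031]
 [ 0.284 -0.01  -0.959]]
```

{"fn": "play_rows", "kwargs": {"deltas": [{"claw":0,"offset":[4,0,-0.5],"yaw":0},{"claw":0,"offset":[4,0,-0.5],"yaw":0},{"claw":0,"offset":[4,0,-0.5],"yaw":0},{"claw":0,"offset":[4,0,-0.5],"yaw":0},{"claw":0,"offset":[4,0,-0.5],"yaw":0},{"claw":0,"offset":[-2,0,0],"yaw":0},{"claw":0,"offset":[-3,0,0],"yaw":0},{"claw":0,"offset":[-3,0,0],"yaw":0}]}}

```text
clock: 10.23
position: [854.0, 82.2, 271.4]
tcp_rot: [[0.917, 0.075, 0.392], [0.064, -0.997, 0.041], [0.394, -0.013, -0.919]]
wrist_force: [1.3, 0.3, 0.5]
finger_gap: 0.005
finger_force: 0.0
```

```bash
python3 -c "
from look import *
s=arm.read_state(); print(s['clock'],s['position'],s['qpos'].round(3),s['tcp_rot'].round(4).tolist())"
```

```text
10.2333 [854.01107053  82.22745513 271.40549357] [0.046 0.789 0.691 0.024 1.257 1.541] [[0.9167, 0.0754, 0.3923], [0.0643, -0.9971, 0.0412], [0.3943, -0.0125, -0.9189]]
```

{"fn": "play_rows", "kwargs": {"deltas": [{"claw":0,"offset":[-3.36,0.14,-1.45],"yaw":0},{"claw":0,"offset":[-3.36,0.14,-1.45],"yaw":0},{"claw":0,"offset":[-3.36,0.14,-1.45],"yaw":0},{"claw":0,"offset":[-3.36,0.14,-1.45],"yaw":0},{"claw":0,"offset":[-3.36,0.14,-1.45],"yaw":0},{"claw":0,"offset":[-3.36,0.14,-1.45],"yaw":0},{"claw":0,"offset":[-3.36,0.14,-1.45],"yaw":0},{"claw":0,"offset":[-3.36,0.14,-1.45],"yaw":0},{"claw":0,"offset":[-3.36,0.14,-1.45],"yaw":0},{"claw":0,"offset":[-3.36,0.14,-1.45],"yaw":0},{"claw":0,"offset":[0,0,0],"yaw":0},{"claw":0,"offset":[0,0,0],"yaw":0}]}}

```text
clock: 11.23
position: [499.8, 41.7, 274.9]
tcp_rot: [[0.916, 0.075, 0.394], [0.064, -0.997, 0.041], [0.396, -0.012, -0.918]]
wrist_force: [0.4, -0.5, -0.6]
finger_gap: 0.006
finger_force: 0.0
```

```bash
python3 -c "
from look import *
s=arm.read_state(); print(s['clock'],s['position'],s['qpos'].round(3),s['tcp_rot'].round(4).tolist())
d=np.array([503.6,40.6,26])-s['position']; print(d, s['tcp_rot'].T@d)
d=np.array([.9973,.0732,0]); print(s['tcp_rot'].T@d)
p=camera('scene'); 
for t in ['drawer_right_knob','drawer_right_in']: print([(x['xyz'],x['confidence']) for x in tip_of(p,t)])
"
```

```text
11.2333 [499.77356509  41.68787296 274.89304495] [-0.015 -0.096  1.846  0.056  0.987  1.461] [[0.9159, 0.0752, 0.3944], [0.0642, -0.9971, 0.041], [0.3963, -0.0123, -0.918]]
[   3.82643491   -1.08787296 -248.89304495] [-95.20968189   4.42316491 229.95461505]
[0.91808621 0.00196751 0.3963324 ]
[([536.0, 43.5, 31.5], 0.68)]
[([635.1, 47.4, 14.9], 0.66)]
```

{"fn": "play_rows", "kwargs": {"deltas": [{"claw":0,"offset":[-1.19,0.05,2.87],"yaw":0},{"claw":0,"offset":[-1.19,0.05,2.87],"yaw":0},{"claw":0,"offset":[-1.19,0.05,2.87],"yaw":0},{"claw":0,"offset":[-1.19,0.05,2.87],"yaw":0},{"claw":0,"offset":[-1.19,0.06,2.87],"yaw":0},{"claw":0,"offset":[-1.19,0.06,2.87],"yaw":0},{"claw":0,"offset":[-1.19,0.06,2.87],"yaw":0},{"claw":0,"offset":[-1.19,0.06,2.87],"yaw":0},{"claw":0,"offset":[0,0,0],"yaw":0},{"claw":0,"offset":[0,0,0],"yaw":0}]}}

```text
clock: 12.22
position: [502.9, 40.8, 23.7]
tcp_rot: [[0.919, 0.075, 0.388], [0.064, -0.997, 0.041], [0.39, -0.013, -0.921]]
wrist_force: [0.2, -0.8, 0.9]
finger_gap: 0.006
finger_force: 0.0
```

```bash
python3 -c "
from look import *
p=camera('scene'); save(p,'s2.png')
cv2.imwrite('pics/s2c.png',cv2.resize(cv2.imread('pics/s2.png')[180:420,120:400],None,fx=2.4,fy=2.4,interpolation=2))
s=arm.read_state(); print(s['clock'],s['position'],s['tcp_rot'].round(4).tolist(),s['wrist_force'])
"
```

```text
12.2667 [503.79158924  40.82628201  25.37473459] [[0.9174, 0.0755, 0.3907], [0.0645, -0.9971, 0.0413], [0.3926, -0.0127, -0.9196]] [-0.19641564 -0.37953988  1.4992083 ]
```

View pics/s2c.png

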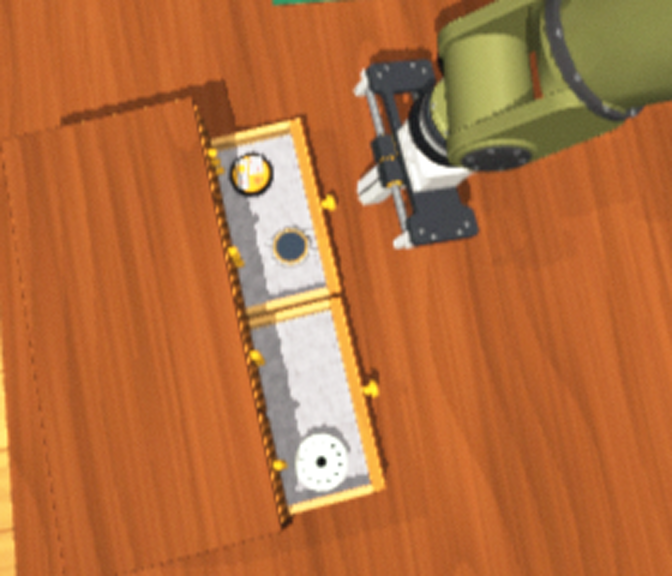

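{"fn": "play_rows", "kwargs": {"deltas": [{"claw":0,"offset":[0.735,0,0.315],"yaw":0},{"claw":0,"offset":[0.735,0,0.315],"yaw":0},{"claw":0,"offset":[0.367,0,0.157],"yaw":0},{"claw":0,"offset":[0.367,0,0.157],"yaw":0},{"claw":0,"offset":[0.367,0,0.157],"yaw":0},{"claw":0,"offset":[0.367,0,0.157],"yaw":0},{"claw":0,"offset":[0.46,0,0.196],"yaw":0},{"claw":0,"offset":[0.46,0,0.196],"yaw":0},{"claw":0,"offset":[0.46,0,0.196],"yaw":0},{"claw":0,"offset":[0.46,0,0.196],"yaw":0},{"claw":0,"offset":[0.46,0,0.196],"yaw":0},{"claw":0,"offset":[0.46,0,0.196],"yaw":0},{"claw":0,"offset":[0.46,0,0.196],"yaw":0},{"claw":0,"offset":[0.46,0,0.196],"yaw":0},{"claw":0,"offset":[0.46,0,0.196],"yaw":0},{"claw":0,"offset":[0.46,0,0.196],"yaw":0},{"claw":0,"offset":[0.46,0,0.196],"yaw":0},{"claw":0,"offset":[0,0,0],"yaw":0}]}}

```text
clock: 13.77
position: [590.7, 47.4, 25.0]
tcp_rot: [[0.917, 0.075, 0.392], [0.064, -0.997, 0.041], [0.394, -0.013, -0.919]]
wrist_force: [0.1, 0.3, -0.2]
finger_gap: 0.005
finger_force: 0.0
```

```bash
python3 -c "
from look import *
p=camera('scene'); save(p,'s3.png'); W=cloud(p)
cv2.imwrite('pics/s3c.png',cv2.resize(cv2.imread('pics/s3.png')[180:420,120:400],None,fx=2.4,fy=2.4,interpolation=2))
s=arm.read_state(); print(s['clock'],s['position'],s['tcp_rot'].round(4).tolist(),s['wrist_force'])
a=np.deg2rad(4.2);R=np.array([[np.cos(a),-np.sin(a)],[np.sin(a),np.cos(a)]])
L=(W[...,:2]-(727.1,151.2))@R; print((s['position'][:2]-(727.1,151.2))@R)
k=(abs(L[...,1]+94)<75)&(abs(W[...,2]-44)<4)&(L[...,0]<-92)
print(np.percentile(L[k][:,0],[3,50,97]),k.sum())
"
```

```text
13.8167 [590.13549482  47.35732739  24.80849769] [[0.9172, 0.0755, 0.3912], [0.0645, -0.9971, 0.0412], [0.3931, -0.0126, -0.9194]] [-0.01792033 -0.38976831  0.36198509]
[-144.20193401  -93.53276732]
[-693.7578746  -117.21673975 -109.28321685] 401
```

View pics/s3c.png

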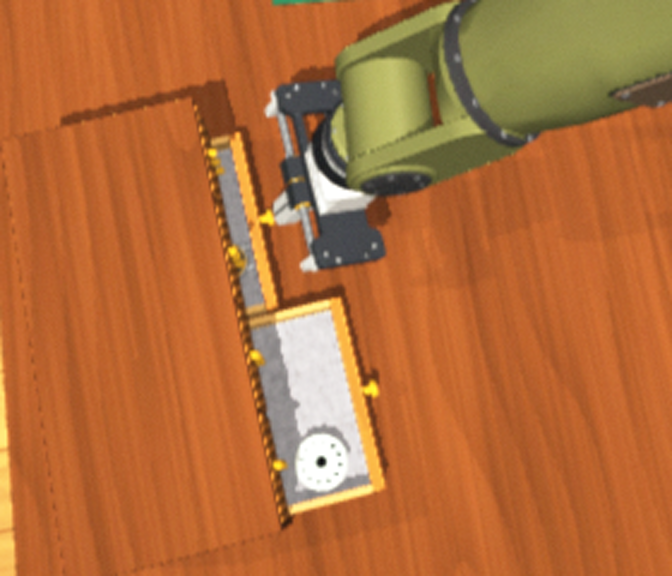

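{"fn": "play_rows", "kwargs": {"deltas": [{"claw":0,"offset":[0.367,0,0.157],"yaw":0},{"claw":0,"offset":[0.367,0,0.157],"yaw":0},{"claw":0,"offset":[0.367,0,0.157],"yaw":0},{"claw":0,"offset":[0.367,0,0.157],"yaw":0},{"claw":0,"offset":[0.367,0,0.157],"yaw":0},{"claw":0,"offset":[0.367,0,0.157],"yaw":0},{"claw":0,"offset":[0.367,0,0.157],"yaw":0},{"claw":0,"offset":[0.184,0,0.079],"yaw":0},{"claw":0,"offset":[0,0,0],"yaw":0}]}}

```text
clock: 14.57
position: [620.1, 49.6, 24.9]
tcp_rot: [[0.917, 0.075, 0.391], [0.064, -0.997, 0.041], [0.393, -0.013, -0.919]]
wrist_force: [0.2, 0.3, -0.1]
finger_gap: 0.005
finger_force: 0.0
```

{"fn": "play_rows", "kwargs": {"deltas": [{"claw":0,"offset":[0.138,0,0.059],"yaw":0},{"claw":0,"offset":[0.138,0,0.059],"yaw":0},{"claw":0,"offset":[0,0,0],"yaw":0}]}}

```text
clock: 14.82
position: [623.0, 49.8, 25.0]
tcp_rot: [[0.917, 0.075, 0.392], [0.064, -0.997, 0.041], [0.394, -0.013, -0.919]]
wrist_force: [0.3, 0.0, 0.2]
finger_gap: 0.006
finger_force: 0.0
```

{"fn": "play_rows", "kwargs": {"deltas": [{"claw":0,"offset":[0.11,0,0.047],"yaw":0},{"claw":0,"offset":[0.11,0,0.047],"yaw":0},{"claw":0,"offset":[0,0,0],"yaw":0}]}}

```text
clock: 15.07
position: [624.4, 50.0, 24.6]
tcp_rot: [[0.918, 0.076, 0.389], [0.065, -0.997, 0.041], [0.391, -0.013, -0.92]]
wrist_force: [-9.4, -1.4, 6.0]
finger_gap: 0.004
finger_force: 4.6
```

{"fn": "play_rows", "kwargs": {"deltas": [{"claw":0,"offset":[-0.46,0,-0.2],"yaw":0},{"claw":0,"offset":[-1.84,0,-0.79],"yaw":0},{"claw":0,"offset":[-2.75,0,-1.2],"yaw":0},{"claw":0,"offset":[-2.75,0,-1.2],"yaw":0},{"claw":0,"offset":[-2.75,0,-1.2],"yaw":0},{"claw":0,"offset":[-1.0,0,-3.5],"yaw":0},{"claw":0,"offset":[-1.0,0,-3.5],"yaw":0},{"claw":0,"offset":[0,0,0],"yaw":0},{"claw":0,"offset":[0,0,0],"yaw":0}]}}

```text
clock: 15.82
position: [465.1, 37.0, 84.2]
tcp_rot: [[0.915, 0.075, 0.396], [0.064, -0.997, 0.041], [0.397, -0.012, -0.918]]
wrist_force: [-0.1, 0.2, -0.3]
finger_gap: 0.003
finger_force: 0.0
```

```bash
python3 -c "
from look import *
p=camera('scene'); save(p,'s4.png'); W=cloud(p)
cv2.imwrite('pics/s4c.png',cv2.resize(cv2.imread('pics/s4.png')[60:420,100:400],None,fx=1.66,fy=1.66,interpolation=2))
s=arm.read_state(); print(s['clock'],s['position'],s['wrist_force'])
a=np.deg2rad(4.2);R=np.array([[np.cos(a),-np.sin(a)],[np.sin(a),np.cos(a)]])
L=(W[...,:2]-(727.1,151.2))@R
for t in ['drawer_right_knob','drawer_left_knob','dish','block']: print(t,[(((np.array(x['xyz'][:2])-(727.1,151.2))@R).round(1),x['xyz'],x['confidence']) for x in tip_of(p,t)])
k=(abs(L[...,1]+94)<80)&(abs(W[...,2]-30)<12)&(abs(L[...,0]+100)<20); print(k.sum(),np.percentile(L[k][:,0],[2,20,50,90]) if k.sum() else 0)
k=(abs(L[...,1]-94)<75)&(abs(W[...,2]-44)<4)&(L[...,0]<-100)&(L[...,0]>-220); print(np.percentile(L[k][:,0],[3,50]))
"
```

```text
15.8667 [465.05882311  37.07644796  82.7769582 ] [-0.13095554 -0.57982225  0.14958515]
drawer_right_knob [(array([-100.2,  -96.8]), [634.3, 47.3, 30.5], 0.5), (array([-197.8,   94.1]), [522.9, 230.6, 27.5], 0.27)]
drawer_left_knob [(array([-195.5,   95.1]), [525.2, 231.7, 28.9], 0.86)]
dish [(array([-380.9, -214.8]), [363.0, -90.9, 0.5], 0.47)]
block [(array([-127.1,  148.5]), [589.5, 290.0, 15.9], 0.96)]
35 [-102.65647996 -100.38621615  -95.32723171  -88.77393425]
[-181.85818039 -175.54785711]
```

View pics/s4c.png

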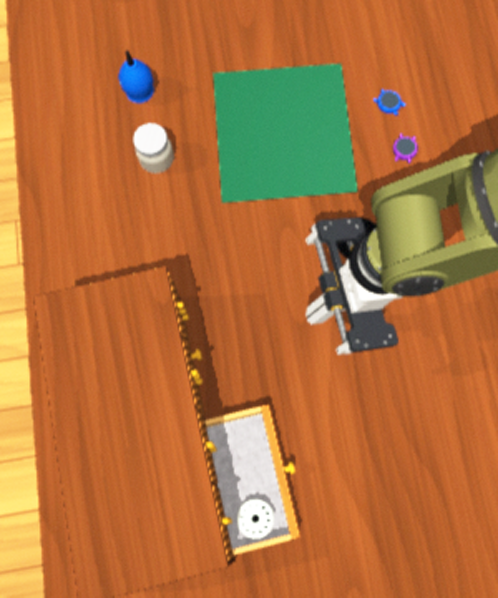

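```bash
python3 -c "
from workcell import ticket
print(ticket.sign_off())"
```

```text
the job is handed in; nothing more can be done
None
```

The steel watch case is set down flat, crystal up, beside the movement in the right drawer; that drawer is pushed home to its stop, the left drawer with the bench block still stands open, and the job is handed in.

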